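# Release a tape bobbin from its locked spindle and queue it on the deck

## Task

The tape bobbin is locked on the upright spindle by the cross-piece on the spindle's head. Push its upright peg round, without forcing it, until the slots in the bobbin meet the cross-piece and the sprung ring slides the bobbin all the way up and off the spindle; then push it sideways along the raised deck until it stands upright against the finished bobbin waiting there, and leave both standing on the deck.

Things in the scene. Friction and masses are not known exactly. Their poses are not given: they have to be found in the camera images.
- bobbin: Wood-flanged reel wound with white paper tape, locked on the spindle: 90 mm wide, 45 mm high, 0.3 kg. Origin: centre of its underside, z up. Its 23 mm bore has two opposite slots along own x (14 mm wide, reaching 25 mm from the axis, full height). A steel peg, 12 mm thick, 32 mm tall, stands on the top face 35 mm from the axis along own +y. Too wide to grasp across.
- finished_bobbin: An identical bobbin standing on the deck near its far end. Origin: centre of its underside.
- stand: Fixed grey take-off stand. Origin: on the table under the spindle axis, z up; own +x runs from the spindle along the deck. Deck 84 mm high, from 47 to 260 mm along +x, side rails 14 mm high and 100 mm apart, end stop 30 mm high. Around the spindle only a base plate 14 mm high (to 65 mm behind, 60 mm either side).
- spindle_axis (a point): On the spindle axis, level with the locked bobbin's top (75.5 mm above the table). The 20 mm spindle's fixed cross-piece (44 mm long, 6 mm wide, to 82 mm above the table) lies across the bobbin's top. Its direction differs each time and is not reported: feel or see it. Turning either way finds it, in at most 160 degrees.
- deck_start (a point): Middle of the near edge of the deck's top, 47 mm from the spindle axis.
- deck_stop (a point): Point on the deck's top at the middle of the end stop's face, 260 mm from the spindle axis.
- ejector (a joint): Rise in m of the sprung steel ring under the bobbin: 0 locked down (ring top 30 mm above the table), 0.056 fully up (ring top 86 mm above the table, 2 mm above the deck and above the spindle's head). It runs on a bearing, so it turns with the bobbin, and pushes it up with about 8 N.
Not all that is in view belongs to the job. What is shaped like the bobbin but purple or red is not meant.

How it is judged:
By the outcome, as a careful person would: the job done as asked, in the order asked, and still so for the second after the job is handed in, with the robot touching nothing.
It also fails if it takes over 58 s, if anything falls off the work surface, if the arm or the gripper's body presses on something with over 40 N, if the wrist force passes 120 N, or if a joint passes its speed limit or range.

## Robot

A 7-joint arm with a two-finger parallel gripper is mounted at the origin on the work surface. World frame = base frame: x ahead of the robot, y to its left, z up, the work surface at z = 0. Lengths are in m, angles in rad, forces in N, time in s.
With the tool pointing down it reaches from about 0.425 to 0.925 m from the base axis. Payload 6.8 kg.
Tool frame: the origin (TCP) lies at the very end of the fingers, on their centre line; the grasp point (between the pads) lies r.grip_depth behind it (r.grip_depth is the distance from the TCP to the grasp point, in m); z points along the fingers, x is the direction in which the jaws open and shut, and the axes are right-handed (so a half turn about z gives the same grasp; the last joint's range is limited). The gripper opens to 85 mm and grips with 20 to 120 N. Pads are 22 mm wide; open, the fingers measure 114 mm over their backs; the gripper's body (76 mm by 85 mm) begins 54 mm behind the grasp point. The pads swing forward as they close: fully open they stand 13 mm farther back than shut.
Start: joints at [1.2, 0.477, 0.022, 1.555, -0.011, 1.109, -0.083], TCP at [0.175, -0.652, 0.231] pointing down, gripper open.
Joint ranges: [-2.96, 2.96], [-0.34, 2.1], [-1.41, 1.46], [0.24, 2.44], [-1.37, 4.51], [0.17, 1.92], [-2.96, 2.96]. Speed limits (rad/s): [2.39, 2.39, 3.14, 3.14, 3.14, 3.14, 3.14].

## Interface

Orientations are given as a rotation vector (axis times angle).
In Python, from bench import readout, grab_frame, workorder, r gives the robot as it stands.
- The arm moves only by the shell command python3 -m handwheel 'ROWS' [FORCE]. ROWS is text: rows parted by semicolons, each of 7 numbers parted by spaces: the shift along the tool's x, y, z in mm, then the turn, a rotation vector about the tool's x, y, z in degrees, then the finger opening in mm, from 0 to 85.4. A call has 1 to 12 rows; each row is the pose to reach, as a shift and turn from the pose commanded when the call began, along the tool's axes at that moment; what a row does not reach only later rows make up. A row lasts 1/8 s, in which the tool goes at most 62.5 mm and 10.7 degrees, less where a joint would pass 70% of its speed; a pose out of reach is approached as far as the arm can. A call with a gripper value outside its range is refused whole. The fingers move at their own pace and stop on an object; FORCE is the grip in N (left out, the last holds). Time passes only in rows, so rows that repeat a pose let the fingers close. It gives the time, the measured TCP pose, the force and the opening at its end, in the units of the state.
- readout.get_obs(): the state, without advancing time (a new reading comes with each control period).
- grab_frame(name): name is "side" or "top"; returns a dict with "pixels" (400x640x3 uint8, red, green, blue), "fx", "fy", "cx", "cy" (pixels), "D" ([k1, k2, p1, p2, k3] as OpenCV has them; the pictures are not rectified), "rvec" (rotation vector, rad) and "tvec" (3), from world to camera coordinates, as OpenCV has them. Camera axes: x right, y down, z forward; pixel columns grow to the right and rows downward; lengths in m; the calibration is good to about 2 mm. A picture is of the moment at which its call begins. There is no depth.
- workorder.hand_in(): hands the job in, once; it reports no verdict.
The state is a dict: "clock": time; "joints": joint angles; "qvel": joint speeds; "tau": joint torques, N m; "tcp_pos": TCP position; "orientation": TCP orientation; "contact_force": force on the tool from outside, world axes, zero at the start; "moment": the same for the moment, N m; "grip_width": finger opening in m.
Only numpy, scipy, OpenCV 4.12 (cv2) and the standard library are available. Lean on these libraries where they do the work, as an engineer would, in place of code of your own. Each camera call takes 0.05 s, during which the arm holds its last target.

## Working session

There is one attempt and no reset: what is moved stays moved. The work goes in short steps, Python scripts to look and compute and a shell command to move; the robot and the scene stay as the last step left them, time stands still between calls to the robot, and variables do not carry over. Pictures are saved under pics/ and viewed, and the job is handed in when it is done.

```bash
ls; mkdir -p pics; python3 - <<'E'
from bench import readout, grab_frame, workorder, r
import cv2
print(readout.get_obs()); print(r.grip_depth)
for n in("side","top"):
    f=grab_frame(n); cv2.imwrite(f"pics/{n}0.png",f["pixels"][:,:,::-1])
    print(n,{k:v for k,v in f.items() if k!="pixels"})
E
```

```text
pics
{'clock': 0.0, 'joints': array([ 1.19990335,  0.47783403,  0.02231635,  1.55645984, -0.0114876 ,
        1.10931825, -0.08309242]), 'qvel': array([ 2.64644570e-04,  2.36816732e-04, -1.22108792e-06, -3.57422837e-04,
       -7.54142349e-04,  1.59968934e-04, -1.75189658e-03]), 'tau': array([-1.71943339e-04, -5.96455729e+01,  1.60743535e+00, -2.81191599e+01,
        1.23903563e-02,  9.47852415e-03, -1.88674522e-05]), 'tcp_pos': array([ 0.17518819, -0.65124249,  0.23029899]), 'orientation': array([-2.49257405e+00,  1.91054308e+00,  2.48680918e-03]), 'contact_force': array([0.38982059, 0.07404077, 1.03422807]), 'moment': array([ 0.01112055, -0.09682774, -0.00537277]), 'grip_width': 0.08522866586206239}
0.0187
side {'fx': 428.97925586592095, 'fy': 428.97925586592095, 'cx': 317.7931822740507, 'cy': 206.4252774718677, 'D': array([-0.07821663,  0.        ,  0.        ,  0.        ,  0.        ]), 'rvec': array([ 0.13594548, -2.79003599,  1.33653307]), 'tvec': array([0.54161843, 0.06073448, 0.83521596])}
top {'fx': 466.31278631568506, 'fy': 466.31278631568506, 'cx': 308.950283672472, 'cy': 191.90505005631445, 'D': array([-0.0193113,  0.       ,  0.       ,  0.       ,  0.       ]), 'rvec': array([ 2.13934721, -2.20300345,  0.06830808]), 'tvec': array([0.07752228, 0.54485043, 0.95035494])}
```

View pics/top0.png

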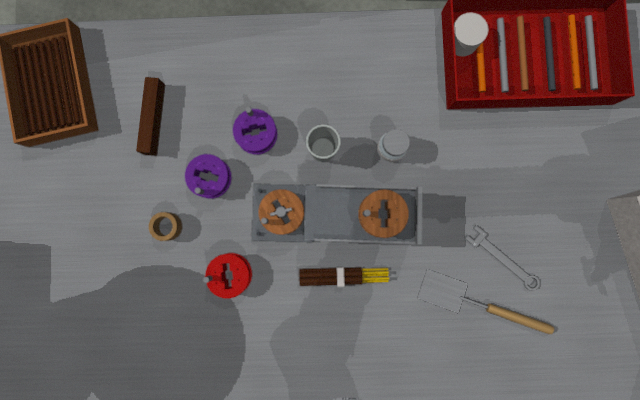

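View pics/side0.png

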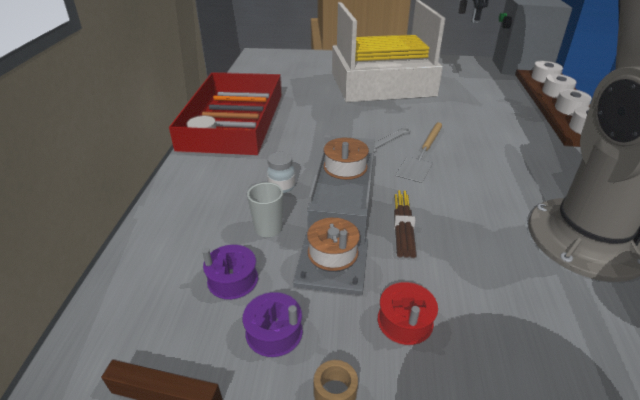

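The top view shows the locked bobbin at about (282,212), with its peg near (264,220), and the finished one at about (384,213). The deck runs to the right in that picture. Next I'll zoom in and measure.

```bash
cat > h.py <<'E'
import numpy as np, cv2
from bench import readout, grab_frame, workorder, r
def ray(f,uv):
    K=np.array([[f["fx"],0,f["cx"]],[0,f["fy"],f["cy"]],[0,0,1]])
    n=cv2.undistortPoints(np.array([[uv]],float),K,f["D"])[0,0]
    R=cv2.Rodrigues(f["rvec"])[0]
    return -R.T@f["tvec"], R.T@np.array([n[0],n[1],1])
def onz(f,uv,z):
    c,d=ray(f,uv); return c+d*(z-c[2])/d[2]
def proj(f,p):
    K=np.array([[f["fx"],0,f["cx"]],[0,f["fy"],f["cy"]],[0,0,1]])
    return cv2.projectPoints(np.array([p],float),f["rvec"],f["tvec"],K,f["D"])[0][0,0]
def tri(f,a,g,b):
    c,d=ray(f,a);e,h=ray(g,b)
    s=np.linalg.lstsq(np.c_[d,-h],e-c,rcond=None)[0]
    p=c+s[0]*d;q=e+s[1]*h
    return (p+q)/2,np.linalg.norm(p-q)
def crop(f,x0,y0,w,h,k,name):
    im=cv2.resize(f["pixels"][y0:y0+h,x0:x0+w],None,fx=k,fy=k,interpolation=cv2.INTER_CUBIC)
    cv2.imwrite("pics/"+name,im[:,:,::-1])
E
python3 - <<'E'
from h import *
f=grab_frame("top"); crop(f,245,175,180,75,4.4,"t1.png")
g=grab_frame("side"); crop(g,290,130,100,165,3.6,"s1.png")
for F,n in((f,"t"),(g,"s")):
    hsv=cv2.cvtColor(F["pixels"],cv2.COLOR_RGB2HSV)
    m=cv2.inRange(hsv,(5,90,60),(20,220,230))
    nn,l,st,c=cv2.connectedComponentsWithStats(m)
    for i in range(1,nn):
        if st[i,4]>300: print(n,st[i],c[i],onz(F,c[i],0.0755),onz(F,c[i],.129))
E
```

```text
t [516  15  13  76 563] [522.13499112  53.07104796] [ 0.810308   -0.37698754  0.0755    ] [ 0.79033464 -0.35236026  0.129     ]
t [   0   18   88  129 2887] [46.04883963 80.6567371 ] [0.78753978 0.59293323 0.0755    ] [0.7688948  0.56097174 0.129     ]
t [137  77  21  75 973] [146.77800617 114.27029805] [0.70970677 0.38360427 0.0755    ] [0.69560286 0.36385581 0.129     ]
t [ 258  189   46   46 1362] [281.46989721 211.28193833] [0.50596002 0.11581393 0.0755    ] [0.50374346 0.11168934 0.129     ]
t [ 358  189   51   49 1663] [383.72940469 213.45700541] [ 0.4957997  -0.08475895  0.0755    ] [ 0.49417593 -0.07718137  0.129     ]
t [149 212  29  29 379] [163.45118734 226.32189974] [0.48300715 0.35018848 0.0755    ] [0.48212973 0.33238961 0.129     ]
t [486 304  68  30 596] [520.31040268 318.72315436] [ 0.28558331 -0.33905801  0.0755    ] [ 0.29622433 -0.31664368  0.129     ]
s [ 311    0   99   49 3045] [360.35106732  19.28275862] [ 0.48506826 -1.21164415  0.0755    ] [ 0.48421487 -1.0096781   0.129     ]
s [518  70  63  76 722] [551.33933518 107.85180055] [-0.04384393 -0.43188704  0.0755    ] [ 0.01228344 -0.31392577  0.129     ]
s [201 111  58   8 319] [231.40438871 114.70532915] [ 0.79464312 -0.30100671  0.0755    ] [ 0.76043862 -0.19714543  0.129     ]
s [324 138  44  24 723] [345.90179806 149.45643154] [ 0.49707934 -0.15795404  0.0755    ] [ 0.49493197 -0.06950411  0.129     ]
s [ 308  218   52   36 1147] [331.80296425 235.08282476] [0.50778336 0.12392507 0.0755    ] [0.50448282 0.18200761 0.129     ]
s [ 102  360  116   40 2964] [154.13731444 383.67307692] [0.70715136 0.41783802 0.0755    ] [0.68237252 0.44425673 0.129     ]
s [ 314  360   43   40 1167] [335.2622108  380.14053128] [0.48387123 0.38844143 0.0755    ] [0.4831468  0.41802709 0.129     ]
```

View pics/t1.png

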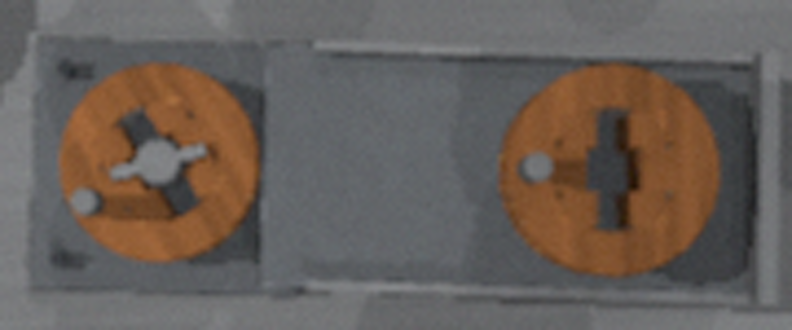

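View pics/s1.png

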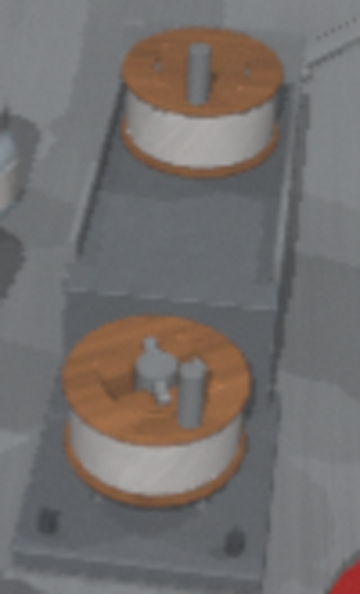

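```bash
python3 - <<'E'
from h import *
f=grab_frame("top"); g=grab_frame("side")
U=lambda x,y:(245+(x+.5)/4.4-.5,175+(y+.5)/4.4-.5)
V=lambda x,y:(290+(x+.5)/3.6-.5,130+(y+.5)/3.6-.5)
P=lambda n,p:print(n,np.round(np.array(p)*1000,1))
ang=lambda a,b:np.degrees(np.arctan2(*(b-a)[[1,0]]))
c=onz(f,U(159,162),.0755);P("disc",c)
P("disc side",onz(g,V(156,380),.0755))
P("head top",onz(f,U(157,161),.082))
a=onz(f,U(113,173),.082);b=onz(f,U(205,150),.082);P("cross",[a,b,(a+b)/2]);print(np.linalg.norm(a-b),ang(a,b))
p=onz(f,U(84,202),.1075);P("peg",p);print(np.linalg.norm((p-c)[:2]),ang(c,p))
a=onz(f,U(130,117),.0755);b=onz(f,U(187,207),.0755);P("slot",[a,b]);print(ang(a,b),np.linalg.norm(a-b))
P("peg tri",tri(f,U(84,202),g,V(194,366))[0])
d=onz(f,U(610,169),.129);P("fin",d);P("fin side",onz(g,V(203,79),.129)); q=onz(f,U(538,166),.161);P("finpeg",q);print(ang(c,d),np.linalg.norm(d[:2]-c[:2]))
e1=onz(f,U(315,45),.098);e2=onz(f,U(755,62),.098);e3=onz(f,U(305,288),.098);e4=onz(f,U(755,303),.098);P("rails",[e1,e2,e3,e4]);print(ang(e1,e2),ang(e3,e4))
P("stop",[onz(f,U(760,55),.114),onz(f,U(760,300),.114)])
# bobbin outlines by ellipse fits
hsv=cv2.cvtColor(f["pixels"],cv2.COLOR_RGB2HSV)
m=cv2.inRange(hsv,(5,90,60),(20,220,230))
for x0,x1,z in((250,310,.0755),(350,415,.129)):
    mm=m.copy();mm[:,:x0]=0;mm[:,x1:]=0;mm[:185]=0;mm[240:]=0
    pts=cv2.convexHull(cv2.findNonZero(mm))[:,0]
    w=np.array([onz(f,q,z) for q in pts.astype(float)])[:,:2].astype(np.float32)
    P("circ",cv2.minEnclosingCircle(w)[0]);print(cv2.minEnclosingCircle(w)[1], cv2.fitEllipse(w))
E
```

```text
disc [505.7 117.2  75.5]
disc side [505.8 124.   75.5]
head top [505.9 117.6  82. ]
cross [[501.1 137.3  82. ]
 [510.2  96.1  82. ]
 [505.7 116.7  82. ]]
0.04214399966886588 -77.63875011058668
peg [488.1 147.5 107.5]
0.03505450902359502 120.19400085227487
slot [[526.3 129.8  75.5]
 [485.2 105.2  75.5]]
-149.06269445368872 0.04781209989629199
peg tri [487.9 147.6 107.2]
fin [495.  -76.3 129. ]
fin side [494.3 -61.5 129. ]
finpeg [496.1 -42.8 161. ]
-93.16492308801818 0.19386677918568707
rails [[ 554.    45.9   98. ]
 [ 540.7 -145.7   98. ]
 [ 448.3   53.4   98. ]
 [ 436.3 -140.9   98. ]]
-93.95957266633225 -93.53852287345099
stop [[ 542.4 -144.6  114. ]
 [ 438.  -139.7  114. ]]
circ [505.7 116.9]
0.04555772244930267 ((0.5056459307670593, 0.11696089059114456), (0.08851628750562668, 0.09049908816814423), 154.21751403808594)
circ [494.1 -75.8]
0.046702709048986435 ((0.49453338980674744, -0.07616577297449112), (0.089032381772995, 0.09300098568201065), 14.061470031738281)
```

```bash
cat >> h.py <<'E'
from scipy.spatial.transform import Rotation as Ro
def st():
    o=readout.get_obs(); R=Ro.from_rotvec(o["orientation"]).as_matrix()
    an=lambda v:round(float(np.degrees(np.arctan2(v[1],v[0]))),2)
    print("t %.2f"%o["clock"],"tcp",np.round(o["tcp_pos"]*1000,1),"xang",an(R[:,0]),"yang",an(R[:,1]),"z",np.round(R[:,2],3),"F",np.round(o["contact_force"],1),"w",round(o["grip_width"]*1000,1),"j7",round(o["joints"][6],2))
    return o,R
def goto(R,p0,p,yang):
    # rows: tool-axes shift (mm), rotvec(deg) from current pose to p with tool down, tool y at yang
    y=np.array([np.cos(np.radians(yang)),np.sin(np.radians(yang)),0]);z=np.array([0,0,-1.]);x=np.cross(y,z)
    T=np.c_[x,y,z]; s=R.T@(np.asarray(p)-np.asarray(p0)); w=Ro.from_matrix(R.T@T).as_rotvec(degrees=True)
    return np.round(s,1),np.round(w,1)
E
python3 - <<'E'
from h import *
o,R=st();p0=o["tcp_pos"]*1000
print(np.round(R,3))
for ya in(210,30): print(ya,goto(R,p0,[510,160,230],ya),goto(R,p0,[510,160,99],ya))
E
```

```text
t 0.30 tcp [ 175.3 -651.6  231. ] xang -74.94 yang -164.94 z [-0.     0.001 -1.   ] F [-0.   0.1 -0.2] w 85.5 j7 -0.08
[[ 0.26  -0.966 -0.   ]
 [-0.966 -0.26   0.001]
 [-0.001  0.    -1.   ]]
210 (array([-696.8, -534.1,    1.4]), array([ -0. ,   0. , -14.9])) (array([-696.7, -534.1,  132.4]), array([ -0. ,   0. , -14.9]))
30 (array([-696.8, -534.1,    1.4]), array([1.000e-01, 0.000e+00, 1.651e+02])) (array([-696.7, -534.1,  132.4]), array([1.000e-01, 0.000e+00, 1.651e+02]))
```

```bash
python3 - <<'E'
from h import *
o,R=st();p0=o["tcp_pos"]*1000
for p,ya in(([430,-450,230],197),([570,-200,230],202),([575,0,230],207),([510,160,230],210)): print(goto(R,p0,p,ya))
E
```

```text
t 0.30 tcp [ 175.3 -651.6  231. ] xang -74.94 yang -164.94 z [-0.     0.001 -1.   ] F [-0.   0.1 -0.2] w 85.5 j7 -0.08
(array([-128.5, -298.3,    1. ]), array([ 0. ,  0. , -1.9]))
(array([-333.6, -498.5,    1.1]), array([ 0. ,  0. , -6.9]))
(array([-525.4, -555.3,    1.3]), array([ -0. ,   0. , -11.9]))
(array([-696.8, -534.1,    1.4]), array([ -0. ,   0. , -14.9]))
```

```bash
python3 -m handwheel '-25 -58 0 0 0 -1 0; -50 -116 0 0 0 -1 0; -76 -174 0 0 0 -1 0; -102 -232 0 0 0 -2 0; -128 -290 0 0 0 -2 0; -170 -336 0 0 0 -3 0; -212 -380 0 0 0 -4 0; -255 -423 0 0 0 -5 0; -300 -466 0 0 0 -6 0; -345 -502 0 0 0 -8 0; -400 -520 0 0 0 -9 0; -458 -537 0 0 0 -11 0' 40
python3 - <<'E'
from h import *
o,R=st();p0=o["tcp_pos"]*1000
print(goto(R,p0,[510,160,230],210),goto(R,p0,[510,160,99],210))
E
```

```text
clock: 1.8
tcp_pos: [0.5752, -0.0684, 0.2313]
orientation: [-2.665, 1.663, -0.001]
contact_force: [1.2, 0.7, -0.1]
grip_width: -0.0002
t 1.80 tcp [575.2 -68.4 231.3] xang -63.91 yang -153.91 z [ 0. -0. -1.] F [ 1.2  0.7 -0.1] w -0.2 j7 -1.2
(array([-233.8,  -41.9,    1.3]), array([-0. , -0. , -3.9])) (array([-233.8,  -41.8,  132.3]), array([-0. , -0. , -3.9]))
```

```bash
python3 -m handwheel '-60 -11 0 0 0 -1 0; -120 -22 0 0 0 -2 0; -178 -32 0 0 0 -3 0; -218 -39 0 0 0 -4 0; -234 -42 0 0 0 -4 0; -234 -42 0 0 0 -4 0;-234 -42 50 0 0 -4 0;-234 -42 80 0 0 -4 0;-234 -42 80 0 0 -4 0'
python3 - <<'E'
from h import *
o,R=st();p0=o["tcp_pos"]*1000
print(goto(R,p0,[510,160,99],210))
f=grab_frame("top");g=grab_frame("side")
crop(f,245,175,180,75,4.4,"t2.png");crop(g,270,130,140,165,3.6,"s2.png")
E
```

```text
clock: 2.92
tcp_pos: [0.5091, 0.1554, 0.1492]
orientation: [2.715, -1.572, -0.004]
contact_force: [0.1, -0.4, 0.1]
grip_width: 0.0
t 2.92 tcp [509.1 155.4 149.2] xang -60.14 yang -150.14 z [-0.005 -0.003 -1.   ] F [ 0.1 -0.4  0.1] w 0.0 j7 -1.63
(array([-3.5, -3.3, 50.1]), array([ 0.3, -0. , -0.1]))
```

View pics/s2.png

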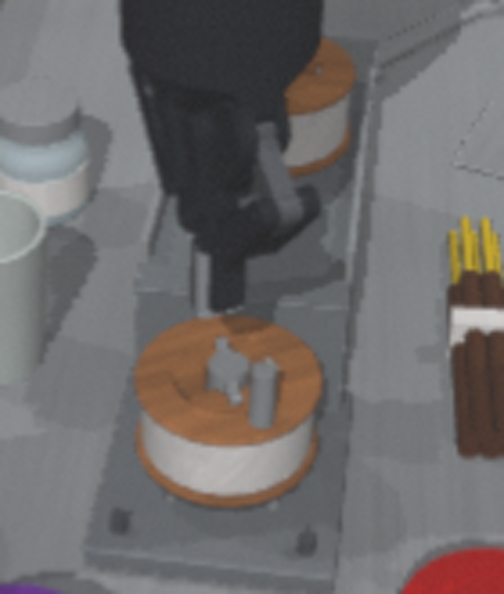

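View pics/t2.png

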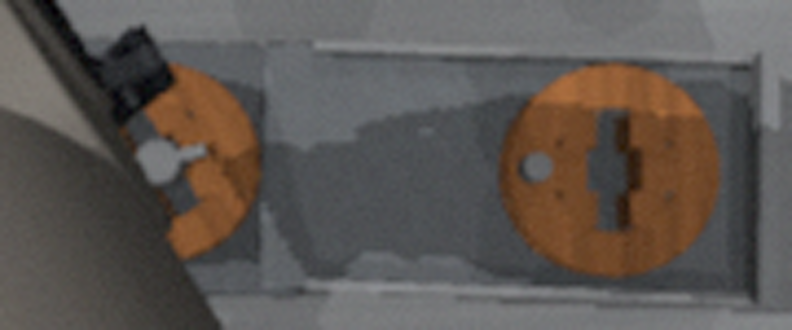

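```bash
python3 -m handwheel '-3 0 20 0 0 0 0; -3 0 40 0 0 0 0; -3 0 50 0 0 0 0;-3 0 50 0 0 0 0'
cat >> h.py <<'E'
AX=np.array([505.7,117.1])
def arc(ths,z,gap=17.):
    o,R=st();p0=o["tcp_pos"]*1000
    for th in ths:
        a=np.radians(th);e=np.array([np.cos(a),np.sin(a)]);t=np.array([-e[1],e[0]])
        q=AX+35*e-gap*t
        print(th,*goto(R,p0,[*q,z],th+90))
E
python3 - <<'E'
from h import *
arc(range(116,196,4),99)
g=grab_frame("side");o,R=st();print(proj(g,o["tcp_pos"]));crop(g,270,130,140,165,3.6,"s3.png")
E
```

```text
clock: 3.52
tcp_pos: [0.5089, 0.1609, 0.1018]
orientation: [-2.721, 1.57, -0.001]
contact_force: [-0.1, 0.6, -0.0]
grip_width: -0.0
t 3.52 tcp [508.9 160.9 101.8] xang -59.98 yang -149.98 z [ 0.001 -0.    -1.   ] F [-0.1  0.6 -0. ] w -0.0 j7 -1.67
116 [2.6 5.3 2.8] [-0. -0.  4.]
120 [1.4 7.7 2.8] [-0. -0.  0.]
124 [ 0.3 10.2  2.8] [-0. -0. -4.]
128 [-0.7 12.7  2.8] [-0. -0. -8.]
132 [-1.4 15.3  2.8] [ -0.  -0. -12.]
136 [-2.  18.   2.8] [ -0.  -0. -16.]
140 [-2.3 20.7  2.8] [ -0.  -0. -20.]
144 [-2.5 23.4  2.8] [ -0.  -0. -24.]
148 [-2.5 26.1  2.8] [ -0.  -0. -28.]
152 [-2.3 28.8  2.8] [ -0.  -0. -32.]
156 [-1.9 31.5  2.8] [ -0.  -0. -36.]
160 [-1.4 34.2  2.8] [ -0.  -0. -40.]
164 [-0.6 36.8  2.8] [ -0.  -0. -44.]
168 [ 0.3 39.3  2.8] [ -0.  -0. -48.]
172 [ 1.4 41.8  2.8] [ -0.  -0. -52.]
176 [ 2.7 44.2  2.8] [ -0.  -0. -56.]
180 [ 4.1 46.5  2.8] [ -0.  -0. -60.]
184 [ 5.7 48.7  2.8] [ -0.  -0. -64.]
188 [ 7.5 50.8  2.8] [ -0.  -0. -68.]
192 [ 9.4 52.7  2.8] [ -0.  -0. -72.]
t 3.58 tcp [509.1 161.2 102.2] xang -59.97 yang -149.97 z [ 0.001  0.    -1.   ] F [-0.3 -0.5 -0.2] w 0.1 j7 -1.67
[329.55074351 238.45573297]
```

View pics/s3.png

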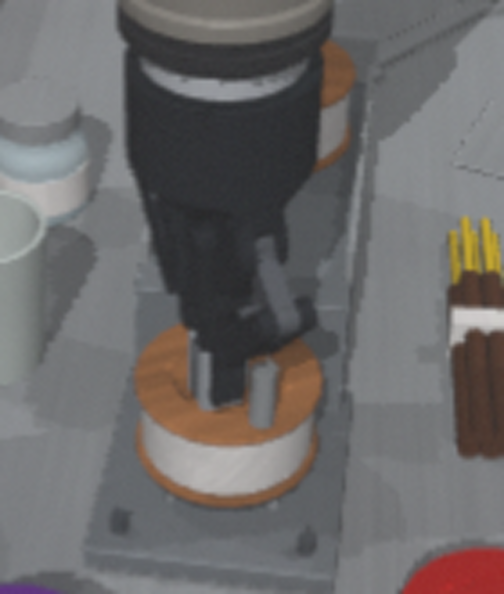

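```bash
python3 -m handwheel '0 0 3 0 0 0 0; 1 4 3 0 0 0 0; 1 7 3 0 0 0 0; 0 10 3 0 0 -4 0; -1 12.7 3 0 0 -8 0; -1.4 15.3 3 0 0 -12 0; -2 18 3 0 0 -16 0; -2.3 20.7 3 0 0 -20 0; -2.5 23.4 3 0 0 -24 0; -2.5 26.1 3 0 0 -28 0'
python3 - <<'E'
from h import *
arc(range(144,200,4),99)
g=grab_frame("side");crop(g,270,130,140,165,3.6,"s4.png")
E
```

```text
clock: 4.82
tcp_pos: [0.4851, 0.151, 0.0987]
orientation: [-3.02, 0.86, -0.002]
contact_force: [2.1, 3.5, -1.7]
grip_width: -0.0005
t 4.83 tcp [485.1 151.   98.7] xang -31.79 yang -121.79 z [ 0.002  0.001 -1.   ] F [ 2.1  3.5 -1.7] w -0.5 j7 -1.25
144 [ 1.7 -1.5 -0.3] [-0.1 -0.   4.2]
148 [ 0.4  0.9 -0.3] [-0.1 -0.   0.2]
152 [-0.7  3.3 -0.3] [-0.1 -0.  -3.8]
156 [-1.6  5.9 -0.3] [-0.1 -0.1 -7.8]
160 [-2.4  8.5 -0.3] [ -0.1  -0.1 -11.8]
164 [-2.9 11.2 -0.3] [ -0.1  -0.1 -15.8]
168 [-3.3 13.8 -0.4] [ -0.1  -0.1 -19.8]
172 [-3.5 16.6 -0.4] [ -0.1  -0.1 -23.8]
176 [-3.5 19.3 -0.4] [ -0.1  -0.1 -27.8]
180 [-3.3 22.  -0.4] [ -0.1  -0.1 -31.8]
184 [-3.  24.7 -0.4] [ -0.1  -0.1 -35.8]
188 [-2.4 27.3 -0.4] [ -0.1  -0.1 -39.8]
192 [-1.7 29.9 -0.4] [ -0.1  -0.1 -43.8]
196 [-0.7 32.5 -0.4] [ -0.1  -0.1 -47.8]
```

View pics/s4.png

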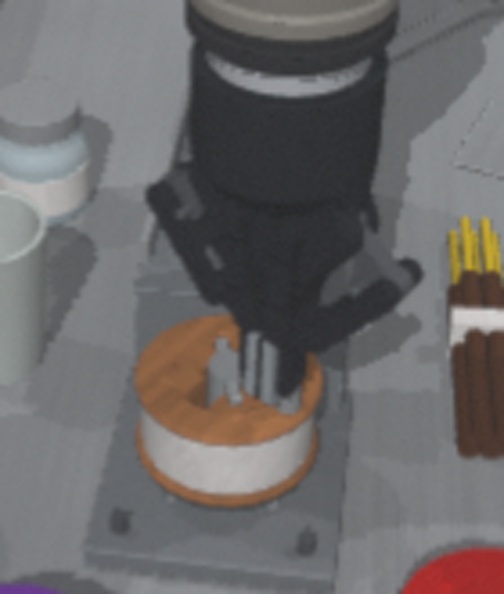

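The peg is turning under about 4 N. The slot and peg have both moved round, with the peg now near (290,400) in the crop beside the fingertips. I'll continue.

```bash
python3 -m handwheel '-0.7 3.3 0 0 0 -4 0; -1.6 5.9 0 0 0 -8 0; -2.4 8.5 0 0 0 -12 0; -2.9 11.2 0 0 0 -16 0; -3.3 13.8 0 0 0 -20 0; -3.5 16.6 0 0 0 -24 0; -3.5 19.3 0 0 0 -28 0; -3.3 22 0 0 0 -32 0'
python3 - <<'E'
from h import *
arc(range(176,204,2),99)
g=grab_frame("side");crop(g,270,130,140,165,3.6,"s5.png")
f=grab_frame("top");crop(f,245,175,180,75,4.4,"t5.png")
E
```

```text
clock: 5.88
tcp_pos: [0.4703, 0.1343, 0.0987]
orientation: [-3.14, -0.004, -0.002]
contact_force: [0.0, 2.7, 3.2]
grip_width: -0.0
t 5.88 tcp [470.3 134.3  98.7] xang 0.16 yang -89.84 z [ 0.001  0.001 -1.   ] F [0.  2.7 3.2] w -0.0 j7 -0.74
176 [ 1.7 -2.2 -0.3] [-0.1 -0.1  4.2]
178 [ 1.  -1.  -0.3] [-0.1 -0.1  2.2]
180 [ 0.4  0.2 -0.3] [-0.1 -0.1  0.2]
182 [-0.2  1.4 -0.3] [-0.1 -0.1 -1.8]
184 [-0.7  2.7 -0.3] [-0.1 -0.1 -3.8]
186 [-1.2  3.9 -0.3] [-0.1 -0.1 -5.8]
188 [-1.6  5.2 -0.3] [-0.1 -0.1 -7.8]
190 [-2.   6.5 -0.3] [-0.1 -0.1 -9.8]
192 [-2.4  7.8 -0.3] [ -0.1  -0.1 -11.8]
194 [-2.7  9.1 -0.3] [ -0.1  -0.1 -13.8]
196 [-3.  10.5 -0.3] [ -0.1  -0.1 -15.8]
198 [-3.2 11.8 -0.3] [ -0.1  -0.1 -17.8]
200 [-3.3 13.2 -0.3] [ -0.1  -0.1 -19.8]
202 [-3.5 14.5 -0.3] [ -0.1  -0.1 -21.8]
```

View pics/s5.png

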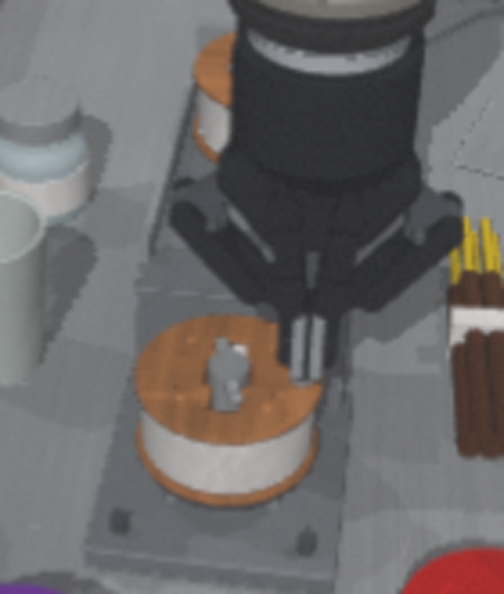

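View pics/t5.png

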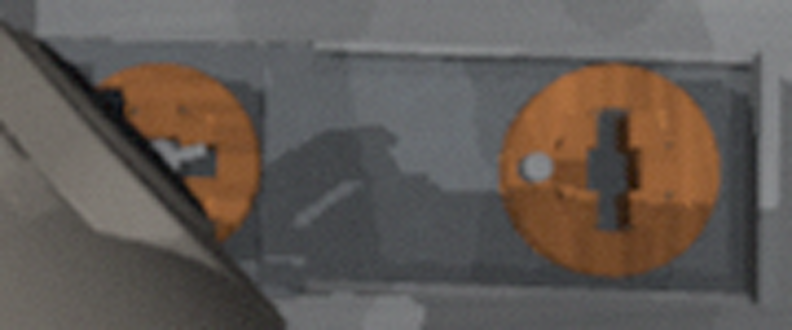

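The top crop shows the slot, with its end near (205,163), still about 12° short of the cross-piece. I'll go on in small steps.

```bash
python3 -m handwheel '-0.2 1.4 0 0 0 -2 0; -0.7 2.7 0 0 0 -4 0; -1.2 3.9 0 0 0 -6 0; -1.6 5.2 0 0 0 -8 0; -1.6 5.2 0 0 0 -8 0'
python3 - <<'E'
from h import *
arc(range(186,204,2),99)
g=grab_frame("side");crop(g,270,130,140,165,3.6,"s6.png")
E
```

```text
clock: 6.6
tcp_pos: [0.4684, 0.1279, 0.0987]
orientation: [3.133, 0.222, -0.0]
contact_force: [-2.0, 0.5, 7.2]
grip_width: 0.0002
t 6.60 tcp [468.4 127.9  98.7] xang 8.11 yang -81.89 z [-0.    -0.001 -1.   ] F [-2.   0.5  7.2] w 0.2 j7 -0.61
186 [ 1.1 -2.3 -0.3] [0.  0.  2.1]
188 [ 0.4 -1.1 -0.3] [0.  0.  0.1]
190 [-0.1  0.2 -0.3] [ 0.   0.  -1.9]
192 [-0.7  1.4 -0.3] [ 0.   0.  -3.9]
194 [-1.1  2.7 -0.3] [ 0.   0.  -5.9]
196 [-1.6  4.  -0.3] [ 0.   0.  -7.9]
198 [-2.   5.3 -0.3] [ 0.   0.  -9.9]
200 [-2.3  6.6 -0.3] [  0.    0.  -11.9]
202 [-2.6  7.9 -0.3] [  0.    0.  -13.9]
```

View pics/s6.png

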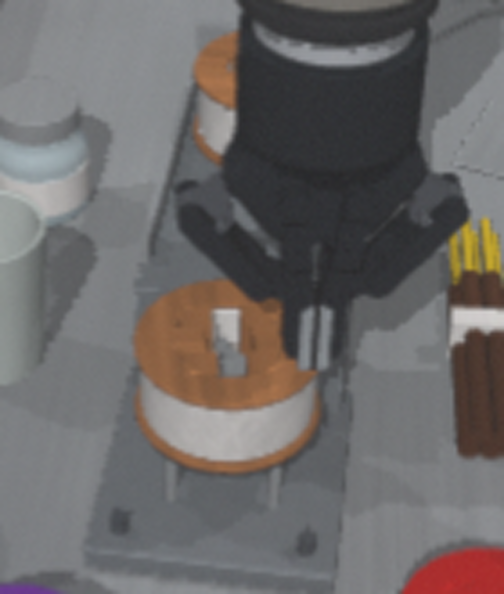

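The bobbin has popped up: its cross-piece is inside the slot and the ring's legs show. It now rests gently (7 N) against the fingertips, which overhang its top face. I'll back off the peg by 2 mm and lift straight up slowly so the ring can carry it the rest of the way.

```bash
python3 -m handwheel '0 -2 0 0 0 0 0; 0 -2 -4 0 0 0 0; 0 -2 -8 0 0 0 0; 0 -2 -12 0 0 0 0; 0 -2 -17 0 0 0 0; 0 -2 -22 0 0 0 0; 0 -2 -27 0 0 0 0; 0 -2 -32 0 0 0 0; 0 -2 -38 0 0 0 0; 0 -2 -46 0 0 0 0; 0 -2 -60 0 0 0 0; 0 -2 -80 0 0 0 0'
python3 - <<'E'
from h import *
st()
g=grab_frame("side");crop(g,270,130,140,165,3.6,"s7.png")
E
```

```text
clock: 8.15
tcp_pos: [0.4677, 0.1301, 0.179]
orientation: [3.134, 0.221, -0.002]
contact_force: [0.5, -1.0, -0.3]
grip_width: -0.0001
t 8.15 tcp [467.7 130.1 179. ] xang 8.08 yang -81.92 z [-0.001 -0.    -1.   ] F [ 0.5 -1.  -0.3] w -0.1 j7 -0.5
```

View pics/s7.png

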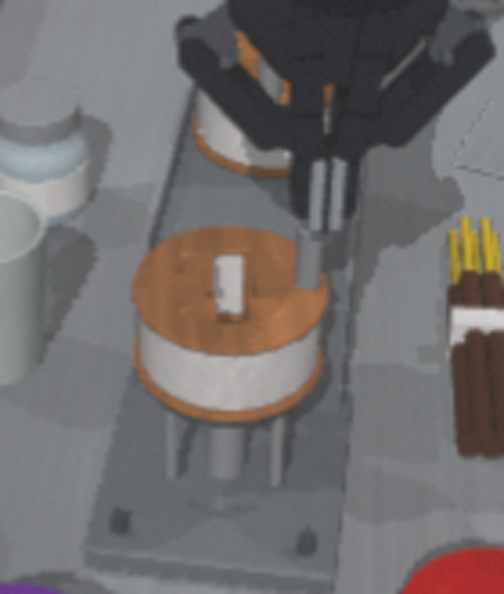

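```bash
python3 - <<'E'
from h import *
g=grab_frame("side")
for z in(.125,.131,.086): 
    p=[.5057,.1171,z]; q=proj(g,p); print(z,(q-[270,130])*3.6, [((proj(g,[.5057+.045*np.cos(a),.1171+.045*np.sin(a),z])-[270,130])*3.6).round() for a in (0,np.pi/2,np.pi,-np.pi/2)])
o,R=st();p0=o["tcp_pos"]*1000
for p in([470,185,179],[510,187,179],[510,187,93]):print(goto(R,p0,p,-93.6))
E
```

```text
0.125 [230.08005425 288.66643326] [array([132., 283.]), array([223., 354.]), array([329., 295.]), array([237., 230.])]
0.131 [230.35648149 278.45297394] [array([132., 273.]), array([223., 344.]), array([330., 284.]), array([237., 219.])]
0.086 [228.34398761 352.47606887] [array([134., 346.]), array([221., 419.]), array([324., 358.]), array([235., 292.])]
t 8.25 tcp [469.5 130.8 180.6] xang 8.06 yang -81.94 z [ 0.004  0.001 -1.   ] F [-0.3 -0.   0.5] w 0.1 j7 -0.5
(array([  8.1, -53.5,   1.7]), array([-0. , -0.2, 11.7]))
(array([ 48. , -49.9,   1.8]), array([-0. , -0.2, 11.7]))
(array([ 47.7, -49.9,  87.8]), array([-0. , -0.2, 11.7]))
```

```bash
python3 - <<'E'
from h import *
g=grab_frame("side")
for z in(.0755,): print(z, [((proj(g,[.5057+.045*np.cos(a),.1171+.045*np.sin(a),z])-[270,130])*3.6).round() for a in (0,np.pi/2,np.pi,-np.pi/2)], ((proj(g,[.5057,.1621,.0305])-[270,130])*3.6).round())
crop(g,300,180,70,75,8,"s8.png")
for z in(.131,.086): print(z, [((proj(g,[.5057+.045*np.cos(a),.1171+.045*np.sin(a),z])-[300,180])*8).round() for a in (0,np.pi/2,np.pi,-np.pi/2)])
E
```

```text
0.0755 [array([134., 363.]), array([221., 435.]), array([322., 375.]), array([234., 309.])] [219. 503.]
0.131 [array([ 53., 206.]), array([256., 364.]), array([492., 232.]), array([286.,  88.])]
0.086 [array([ 57., 370.]), array([252., 530.]), array([479., 397.]), array([282., 250.])]
```

View pics/s8.png

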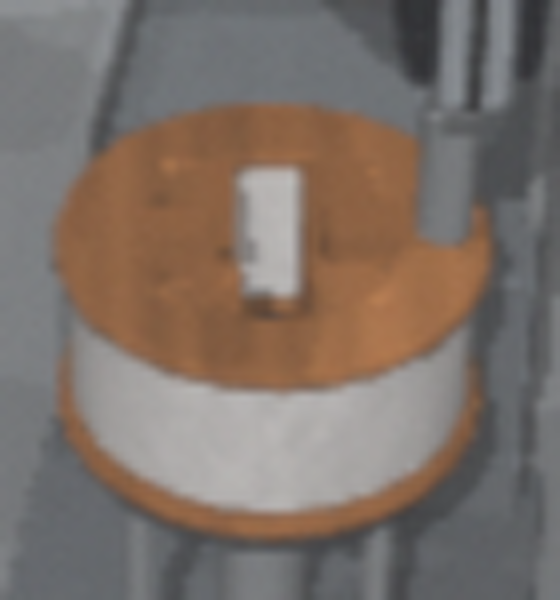

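The side crop shows the top rim at 103 and the bottom edge at 540. That is the same offset of 1–2 px as in the locked position, so the bobbin is fully up. Next I'll go round behind it.

```bash
python3 -m handwheel '15 -20 -3 0 0 4 0; 32 -38 -3 0 0 8 0; 48 -50 -3 0 0 12 0; 48 -50 -3 0 0 12 0; 48 -50 40 0 0 12 0; 48 -50 75 0 0 12 0; 48 -50 85 0 0 12 0; 48 -50 87 0 0 12 0; 48 -50 87 0 0 12 0'
python3 - <<'E'
from h import *
o,R=st();p0=o["tcp_pos"]*1000
C=np.array([505.7,117.1]);d=np.array([np.cos(np.radians(-93.5)),np.sin(np.radians(-93.5))])
print(np.dot(p0[:2]-C,d),d,np.linalg.det([d,p0[:2]-C]))
for s in(-60,-40,0,48):print(s,goto(R,p0,[*(C+s*d),91],-93.5))
g=grab_frame("side");crop(g,270,130,140,165,3.6,"s9.png")
E
```

```text
clock: 9.43
tcp_pos: [0.5095, 0.1866, 0.0924]
orientation: [-3.139, 0.108, -0.003]
contact_force: [0.3, -0.1, 0.1]
grip_width: 0.0003
t 9.43 tcp [509.5 186.6  92.4] xang -3.94 yang -93.94 z [ 0.002  0.001 -1.   ] F [ 0.3 -0.1  0.1] w 0.3 j7 -0.89
-69.61997184299166 [-0.06104854 -0.9981348 ] -0.4831693932583807
-60 (array([0.6, 9.6, 1.4]), array([-0. , -0.1, -0.4]))
-40 (array([ 0.7, 29.6,  1.4]), array([-0. , -0.1, -0.4]))
0 (array([ 1. , 69.6,  1.4]), array([-0. , -0.1, -0.4]))
48 (array([  1.4, 117.6,   1.4]), array([-0. , -0.1, -0.4]))
```

View pics/s9.png

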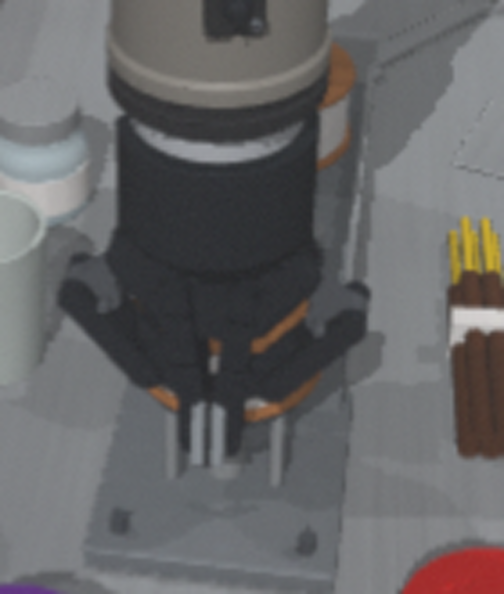

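```bash
python3 -m handwheel '0 6 1 0 0 0 0; 0 11 1 0 0 0 0; 0 16 1 0 0 0 0; 1 21 1 0 0 0 0; 1 26 1 0 0 0 0; 1 31 1 0 0 0 0; 1 36 1 0 0 0 0; 1 41 1 0 0 0 0; 1 46 1 0 0 0 0; 1 51 1 0 0 0 0; 1 56 1 0 0 0 0; 1 61 1 0 0 0 0'
python3 - <<'E'
from h import *
o,R=st();p0=o["tcp_pos"]*1000
C=np.array([505.7,117.1]);d=np.array([np.cos(np.radians(-93.5)),np.sin(np.radians(-93.5))])
print(np.dot(p0[:2]-C,d),np.linalg.det([d,p0[:2]-C]))
g=grab_frame("side");crop(g,270,110,140,165,3.6,"s10.png")
f=grab_frame("top");crop(f,245,175,180,75,4.4,"t10.png")
E
```

```text
clock: 10.98
tcp_pos: [0.5055, 0.1251, 0.0903]
orientation: [3.14, -0.108, -0.0]
contact_force: [0.9, 2.0, 1.6]
grip_width: -0.0
t 10.97 tcp [505.5 125.1  90.3] xang -3.95 yang -93.95 z [-0. -0. -1.] F [0.9 2.  1.6] w -0.0 j7 -0.78
-7.964161485401078 -0.6565417018258273
```

View pics/s10.png

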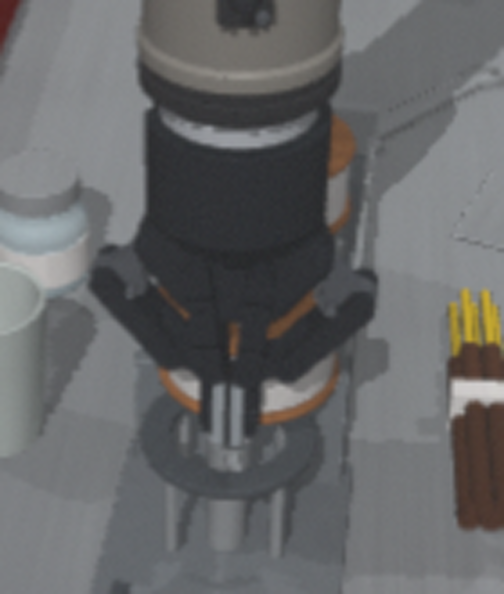

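View pics/t10.png

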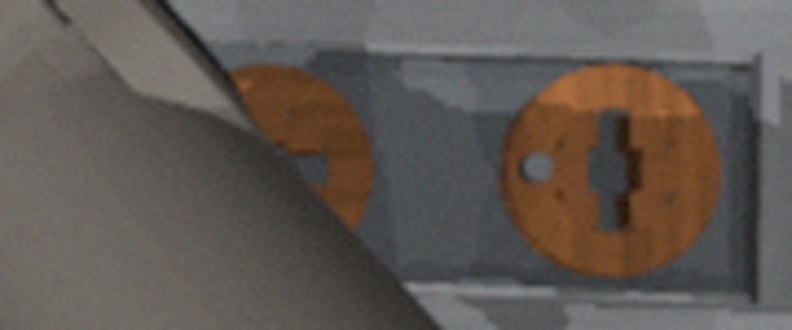

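The bobbin is upright and sliding: its right edge is at about (372,170) and the finished one's left edge is at about (500,168). About 56 mm remains.

```bash
python3 -m handwheel '0 5 0 0 0 0 0; 0 10 0 0 0 0 0; 0 15 0 0 0 0 0; 0 20 0 0 0 0 0; 0 25 0 0 0 0 0; 0 30 0 0 0 0 0; 0 35 0 0 0 0 0; 0 39 0 0 0 0 0; 0 43 0 0 0 0 0; 0 46 0 0 0 0 0; 0 48 0 0 0 0 0'
python3 - <<'E'
from h import *
o,R=st();p0=o["tcp_pos"]*1000
C=np.array([505.7,117.1]);d=np.array([np.cos(np.radians(-93.5)),np.sin(np.radians(-93.5))])
print(np.dot(p0[:2]-C,d),np.linalg.det([d,p0[:2]-C]))
g=grab_frame("side");crop(g,270,80,140,165,3.6,"s11.png")
f=grab_frame("top");crop(f,305,175,120,75,6.6,"t11.png")
E
```

```text
clock: 12.45
tcp_pos: [0.5022, 0.0773, 0.0903]
orientation: [3.14, -0.108, -0.0]
contact_force: [1.0, 1.9, -0.7]
grip_width: 0.0001
t 12.45 tcp [502.2  77.3  90.3] xang -3.95 yang -93.95 z [-0. -0. -1.] F [ 1.   1.9 -0.7] w 0.1 j7 -0.69
39.892223039724136 -1.0731921936447053
```

View pics/s11.png

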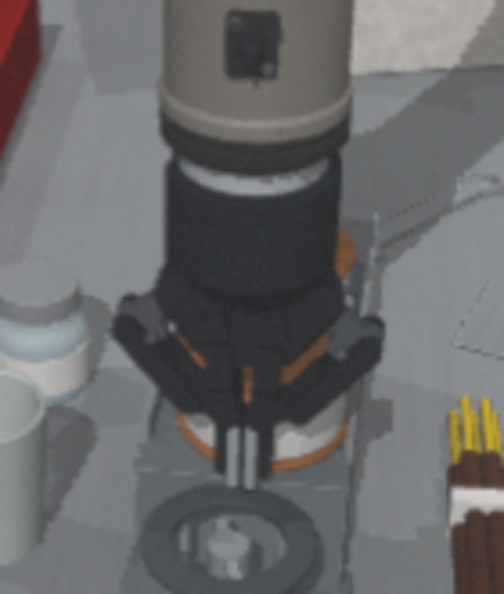

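View pics/t11.png

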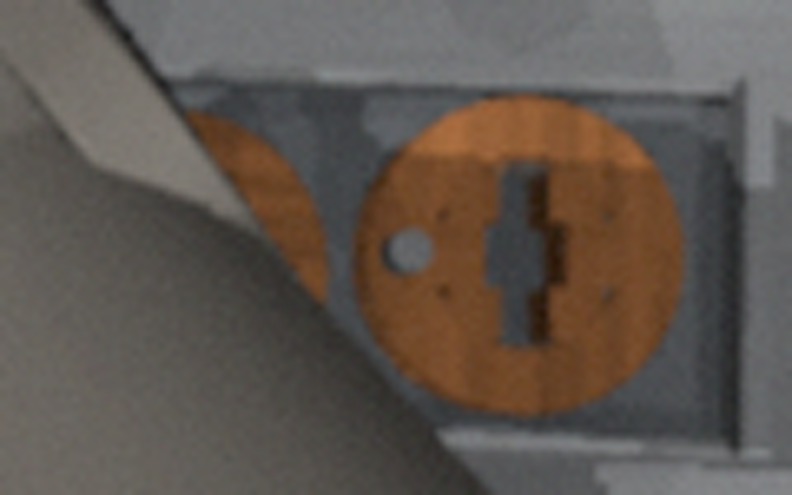

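The gap is about 28 crop px, or roughly 8 mm. I'll close it gently.

```bash
python3 -m handwheel '0 2 0 0 0 0 0; 0 4 0 0 0 0 0; 0 6 0 0 0 0 0'; for i in 1 ; do python3 -m handwheel '0 1 0 0 0 0 0; 0 1 0 0 0 0 0'; done;  python3 -m handwheel '0 1 0 0 0 0 0;0 1 0 0 0 0 0'; python3 - <<'E'
from h import *
f=grab_frame("top");crop(f,305,175,120,75,6.6,"t12.png")
E
```

```text
clock: 12.92
tcp_pos: [0.5017, 0.0714, 0.0902]
orientation: [3.14, -0.108, -0.0]
contact_force: [1.0, 2.1, -0.1]
grip_width: 0.0001
clock: 13.18
tcp_pos: [0.5016, 0.0703, 0.0902]
orientation: [3.139, -0.108, -0.001]
contact_force: [-0.9, 1.5, -0.2]
grip_width: -0.0001
clock: 13.42
tcp_pos: [0.5016, 0.0694, 0.0903]
orientation: [3.139, -0.108, -0.0]
contact_force: [0.0, 1.8, -0.3]
grip_width: 0.0001
```

View pics/t12.png

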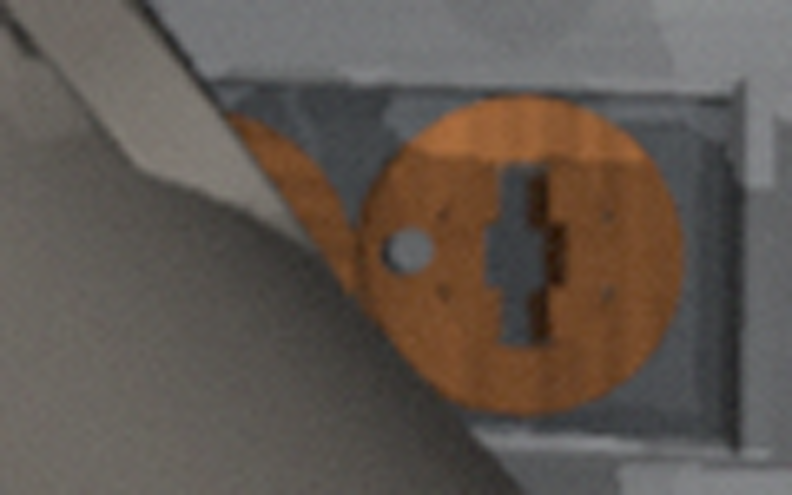

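```bash
python3 -m handwheel '0 1 0 0 0 0 0; 0 1 0 0 0 0 0';  python3 -m handwheel '0 1 0 0 0 0 0;0 1 0 0 0 0 0';  python3 -m handwheel '0 1 0 0 0 0 0;0 1 0 0 0 0 0'; python3 - <<'E'
from h import *
f=grab_frame("top");crop(f,305,175,120,75,6.6,"t13.png")
E
```

```text
clock: 13.72
tcp_pos: [0.5016, 0.0685, 0.0903]
orientation: [3.14, -0.108, -0.0]
contact_force: [-0.8, 1.0, -0.3]
grip_width: -0.0003
clock: 13.98
tcp_pos: [0.5016, 0.0675, 0.0903]
orientation: [3.14, -0.108, -0.0]
contact_force: [-0.0, 0.9, -1.2]
grip_width: 0.0004
clock: 14.22
tcp_pos: [0.5015, 0.0665, 0.0903]
orientation: [3.14, -0.108, -0.0]
contact_force: [0.8, 1.4, -0.8]
grip_width: -0.0003
```

View pics/t13.png

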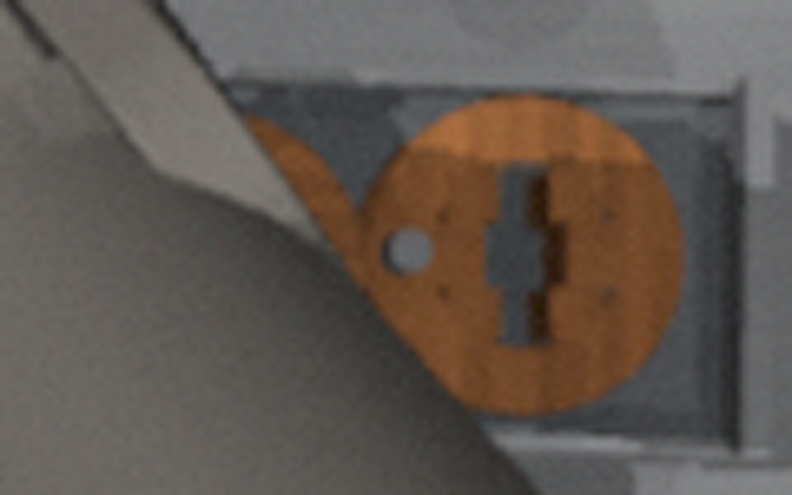

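```bash
cat >> h.py <<'E'
def fin():
    f=grab_frame("top");hsv=cv2.cvtColor(f["pixels"],cv2.COLOR_RGB2HSV)
    im=f["pixels"].astype(float); row=(im[205:220,395:416,0]-im[205:220,395:416,2]).mean(0)
    h=row.max()/2; i=np.where((row[:-1]>h)&(row[1:]<=h))[0][-1]
    print("fin right edge col",395+i+(row[i]-h)/(row[i]-row[i+1])); return f
E
python3 - <<'E'
from h import *
fin()
E
python3 -m handwheel '0 1 0 0 0 0 0; 0 1 0 0 0 0 0'
python3 - <<'E'
from h import *
fin()
E
python3 -m handwheel '0 1 0 0 0 0 0; 0 1 0 0 0 0 0'
python3 - <<'E'
from h import *
f=fin();crop(f,305,175,120,75,6.6,"t14.png")
E
```

```text
fin right edge col 407.55459272097056
clock: 14.58
tcp_pos: [0.5014, 0.0659, 0.0903]
orientation: [-3.139, 0.108, -0.0]
contact_force: [-0.5, 3.6, -0.9]
grip_width: 0.0002
fin right edge col 407.63528336380256
clock: 14.88
tcp_pos: [0.5014, 0.0647, 0.0903]
orientation: [-3.14, 0.108, -0.0]
contact_force: [-0.8, 3.8, -0.6]
grip_width: -0.0001
fin right edge col 408.3233333333333
```

View pics/t14.png

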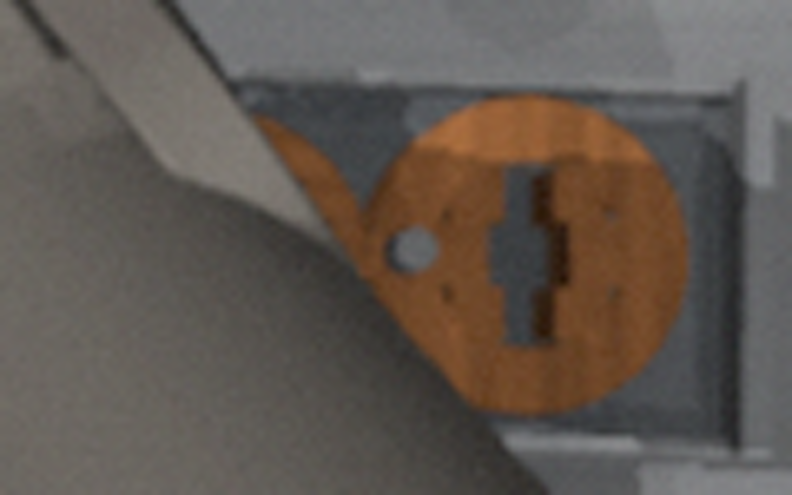

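Contact is made: the force doubled to 3.8 N and the finished bobbin moved about 1 mm. I'll back straight off, rise and look.

```bash
python3 -m handwheel '0 -1 0 0 0 0 0; 0 -4 0 0 0 0 0; 0 -10 0 0 0 0 0; 0 -22 0 0 0 0 0; 0 -40 -10 0 0 0 0; 0 -55 -50 0 0 0 0; 0 -70 -100 0 0 0 0; 0 -110 -130 0 0 0 0; 0 -160 -140 0 0 0 0; 0 -210 -140 0 0 0 0;0 -210 -140 0 0 0 0'
python3 - <<'E'
from h import *
st()
f=fin();crop(f,245,175,180,75,4.4,"t15.png")
g=grab_frame("side");crop(g,270,80,140,165,3.6,"s15.png")
E
```

```text
clock: 16.3
tcp_pos: [0.514, 0.2808, 0.2317]
orientation: [-3.136, 0.095, -0.001]
contact_force: [0.1, -0.3, -0.9]
grip_width: 0.0002
t 16.30 tcp [514.  280.8 231.7] xang -3.48 yang -93.48 z [ 0.001  0.004 -1.   ] F [ 0.1 -0.3 -0.9] w 0.2 j7 -0.92
fin right edge col 408.307131280389
```

View pics/t15.png

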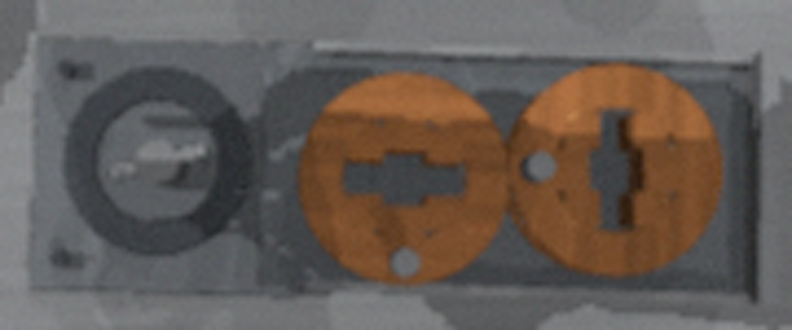

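View pics/s15.png

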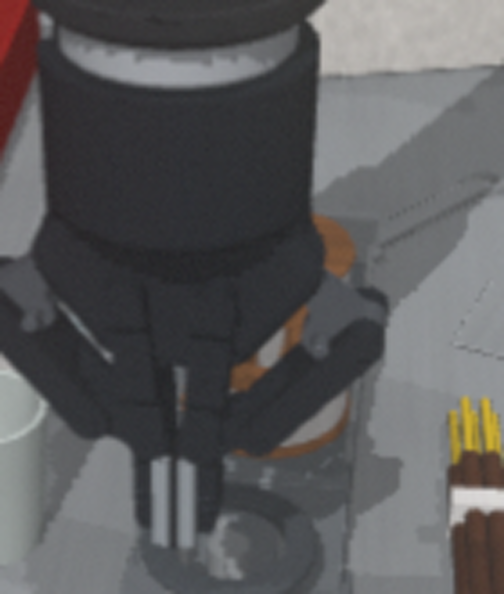

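```bash
python3 -m handwheel '-60 -40 -30 0 0 0 0; -120 -60 -60 0 0 0 0; -160 -60 -90 0 0 0 0; -160 -60 -90 0 0 0 0'
python3 - <<'E'
from h import *
f=grab_frame("top"); U=lambda x,y:(245+(x+.5)/4.4-.5,175+(y+.5)/4.4-.5)
hsv=cv2.cvtColor(f["pixels"],cv2.COLOR_RGB2HSV);m=cv2.inRange(hsv,(5,90,50),(20,230,240))
C=[]
for x0,x1 in((300,359),(362,420)):
    mm=m.copy();mm[:,:x0]=0;mm[:,x1:]=0;mm[:185]=0;mm[241:]=0
    pts=cv2.convexHull(cv2.findNonZero(mm))[:,0].astype(float)
    w=np.array([onz(f,q,.129) for q in pts])[:,:2].astype(np.float32)
    e=cv2.fitEllipse(w);print(e);C.append(np.array(e[0]))
print(np.linalg.norm(C[0]-C[1]))
g=grab_frame("side");crop(g,270,80,140,165,3.6,"s16.png");crop(f,245,175,180,75,4.4,"t16.png");st()
E
```

```text
clock: 16.9
tcp_pos: [0.3576, 0.3465, 0.3231]
orientation: [-3.138, 0.102, -0.006]
contact_force: [-0.1, -0.6, -0.2]
grip_width: -0.0001
((0.4936768710613251, 0.009985287673771381), (0.08892505615949631, 0.08937579393386841), 171.23220825195312)
((0.4945976138114929, -0.07774707674980164), (0.08908257633447647, 0.09224792569875717), 12.062844276428223)
0.08773719584396693
t 17.00 tcp [360.4 344.4 321.2] xang -3.96 yang -93.96 z [ 0.003 -0.    -1.   ] F [-0.1 -1.1  0.4] w 0.1 j7 -1.09
```

View pics/s16.png

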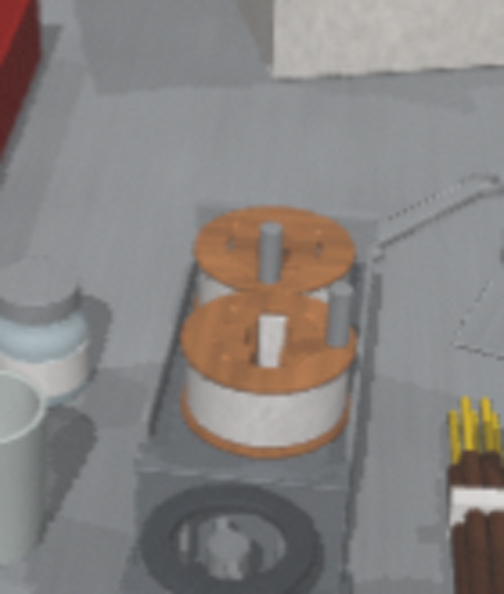

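Both bobbins stand upright on the deck and touch. The robot is clear and the ring is up, so I'm handing in.

```bash
python3 - <<'E'
from bench import workorder
print(workorder.hand_in())
E
```

```text
the job is handed in; nothing more can be done
None
```

The bobbin is off the spindle and stands upright on the deck against the finished bobbin. I handed the job in at about 17 s.

- **Turning:** I pushed the peg round about 68° counter-clockwise with closed fingers, at about 4 N. The slots then met the cross-piece and the bobbin popped up.
- **Unplanned contact:** My fingertips overhung the bobbin's top face, so it rose against them (7 N) and stopped part-way. I backed off the peg and lifted slowly, and the ring carried it the rest of the way up.
- **Sliding:** I pushed it along the deck at flange height with about 2 N. At contact the force rose to 3.8 N and the finished bobbin moved about 1 mm.
- **Last checks:** Both pictures show the two bobbins upright on the deck with no visible gap. The arm was clear, with forces about zero.
- **Disagreements:** The measured distance between centres was 87.7 mm against the true 90 mm, which I put down to the calibration and the circle fits. In the side view the raised bobbin appeared 1–2 px lower than predicted. It showed the same offset when locked, so I took it to be fully up.

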